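# Pump up the lens blower

## Task

Charge the air tank of the lens blower: with your fingertips press the blue plunger down and let it spring back up, again and again, until the orange indicator pin has popped fully out and its green band shows. Only press on top of the plunger, without ramming it: do not take it between the fingers, do not touch the pin, and leave the bottle, the jar and the slide box standing where they are. Finish with the plunger up and the hand clear.

Things in the scene. Friction and masses are not known exactly. Their poses are not given: they have to be found in the camera images.
- tank: Lens blower's air tank, fixed to the bench: white box, dark foot plate, 110 (x) x 200 (y) x 60 mm (z), bent brass nozzle to 93 mm high near the middle of its top. Origin: centre of its underside; z up. On top: the pump (aluminium barrel 60 mm across, top 94 mm above the bench, axis at x 0, y +50 mm) and the black collar of the indicator pin (30 mm across, top at 75 mm, axis at x 0, y -55 mm).
- plunger_top (a point): Centre of the flat top of the plunger's blue round cap (56 mm across, 14 mm thick, on a 18 mm steel rod). Moves with the plunger: 140 mm above the bench when up, 115 mm when fully down. Push it straight down.
- plunger (a joint): How far the plunger is pressed, m: 0 up (rest), 0.025 fully down. Its spring pushes back with 7 N (top) to 12 N (bottom) and brings it up by itself within 0.5 s. It pumps as it springs back up: only deep strokes (20 mm or more), let right up again, pump well; shallow ones pump little or nothing. 3 to 7 deep ones are needed.
- pin (a joint): How far the indicator pin stands out of its black collar, m: 0 = in (at the start), about 0.0215 = fully out. It stays in for the first strokes, then comes out in one to three jumps, each as the plunger springs back up; it stays where it is between them and does not sink back.
- pin_tip (a point): Centre of the top of the indicator pin: orange, 12 mm thick, with a 5 mm green band at its foot that comes into view only when the pin is fully out. Moves with the pin: 76 mm above the bench at rest, 98 mm fully out.
- bottle_mid (a point): Bystander: reagent bottle with blue cap, 68 mm across, 130 mm high, loose on the bench near the tank; this point is its centre, half-way up.
- jar_mid (a point): Bystander: white jar with green lid, 54 mm across, 65 mm high, loose; this point is its centre, half-way up.
- slidebox_mid (a point): Bystander: grey slide box with blue lid, 42 x 92 x 36 mm, loose; this point is its centre, half-way up.
Mind the look-alikes: they are no part of the job. Of the things like the part that bears jar_mid, leave any that is black or red; of the rest the larger one is meant.

How it is judged (in metres and radians):
On the way, in this order (a step that is already met when the one before it is completed fails the run):
1. the plunger is pressed down (15 mm or more) with the pin still in (value of joint plunger above 0.015 m and value of joint pin below 0.005 m), for 0.05 s.
2. the pin stands fully out (value of joint pin above 0.0205 m), for 0.1 s.
At the end, for the whole second after the job is handed in: The pin stands at least 20.5 mm out of its collar, the plunger is back up (within 3 mm), and the bottle, jar and slide box stand upright within 25 mm of where they began (value of joint pin above 0.0205 m and value of joint plunger below 0.003 m and distance of each of bottle_mid, jar_mid, slidebox_mid from where it was at the start of the episode below 0.025 m and angle between each of bottle_mid, jar_mid, slidebox_mid's own z axis and vertical below 0.15 rad); the robot touches nothing.
It fails at once if the indicator pin is touched by the hand or arm (contact force between any of the fingers, the arm and pin above 0.5 N).
It fails at once if the plunger is rammed, with more than 60 N (contact force between any of the fingers, the arm and plunger above 60 N).
It fails at once if the plunger is taken between the fingers (the space between the fingertips is around its cap) instead of pressed on top (horizontal distance between the grasp point and plunger_top below 0.035 m and z of the grasp point in the frame of plunger_top below -0.004 m).
It fails at once if the bottle, jar or slide box is shoved, lifted or tipped (moved by more than 25 mm) (distance of any of bottle_mid, jar_mid, slidebox_mid from where it was at the start of the episode above 0.025 m).
It also fails if it takes over 64 s, if anything falls off the work surface, if the arm or the gripper's body presses on something with over 40 N, if the wrist force passes 120 N, or if a joint passes its speed limit or range.

## Robot

A 6-joint arm with a two-finger parallel gripper is mounted at the origin on the work surface. World frame = base frame: x ahead of the robot, y to its left, z up, the work surface at z = 0. Lengths are in mm, angles in degrees, forces in N, time in s.
With the tool pointing down it reaches from about 300 to 850 mm from the base axis. Payload 4.2 kg.
Tool frame: the origin (TCP) lies on the centre line of the jaws, within the pads' length; the fingertips stand 11 mm ahead of it and the grasp point (between the pads) lies 8 mm behind it; z points along the fingers, y is the line along which they close (so a half turn about z gives the same grasp; the last joint's range is limited). The gripper opens to 91 mm and grips with 3 to 60 N. Pads are 32 mm wide; open, the fingers measure 118 mm over their backs; the gripper's body (76 mm by 178 mm) begins 60 mm behind the grasp point.
Start: joints at [72.307, 18.312, 89.639, -0, 72.044, -1.146], TCP at [163.763, 551.202, 224.976] pointing down, gripper open.
Joint ranges: [-177.97, 177.97], [-48.28, 115.42], [12.27, 149.76], [-77.06, 257.06], [2.81, 150.46], [-146.56, 146.56]. Speed limits (degrees/s): [147.25, 147.25, 180, 180, 180, 180].

## Interface

Orientations are given as [roll, pitch, yaw] about the fixed x, y, z axes, in that order (R = Rz(yaw) Ry(pitch) Rx(roll)).
In Python, from workcell import env, grab_frame, camera_model, models gives the robot as it stands.
- The arm moves only by the shell command python3 -m crank 'ROWS' [FORCE]. ROWS is text: rows parted by semicolons, each of 7 numbers parted by spaces: the closure, from -1 (fully open) to 1 (shut), so that 0 is half open, then the shift along the tool's x, y, z in mm, then the turn, a rotation vector about the tool's x, y, z in degrees. A call has 1 to 10 rows; each row shifts and turns the commanded pose from where the row before left it, along the tool's axes as they then stand; what a row does not reach is not made up. A row lasts 1/8 s, in which the tool goes at most 62.5 mm and 10.7 degrees, less where a joint would pass 70% of its speed; a pose out of reach is approached as far as the arm can. A call is refused whole if a number of a shift passes 62.5 or a number of a turn 10.7, either way. A call with a gripper value outside its range is refused whole. The fingers move at their own pace and stop on an object; FORCE is the grip in N (left out, the last holds). Time passes only in rows, so rows that do not move let the fingers close. It gives the time, the measured TCP pose, the force, the opening and the grip force at its end, in the units of the state.
- env.state(): the state, without advancing time (a new reading comes with each control period).
- grab_frame(name): name is "side" or "top"; returns the picture (384x512x3 uint8, blue, green, red); there is no depth.
- camera_model(name): a dict with "K" (3x3 intrinsics, pixels), "R" (3x3) and "t" (3): a world point X has camera coordinates R X + t. Camera axes: x right, y down, z forward; pixel columns grow to the right and rows downward; lengths in mm; the calibration is good to about 2 mm. A picture is of the moment at which its call begins. camera_model takes no time and is no camera call.
- env.job_done(): hands the job in; it is judged then, once.
Trained networks look in the newest picture that a camera, given by its name, has taken for a name from the list of things; names that differ only in an ending like _2 or _b are one class to them, and where a whole thing is asked for, a point or a joint stands for the part that bears it (a point fixed in the world has none). Each returns a list of dicts, best first, with "p" (0 to 1); they miss things now and then, are a little off and sometimes report something else, mostly with a low value. They report only what shows in the picture. A call takes as long as a camera call. They do not tell look-alikes from the thing itself.
- models.search_frame(name, camera): "point" ([x, y, z] in mm, in world coordinates, good to about 4 mm: the middle of the surface that is visible of it).
The state is a dict: "time_s": time; "qpos": joint angles; "qvel": joint speeds; "effort": joint torques, N m; "ee_pos": TCP position; "ee_rot": TCP orientation; "force": force on the tool from outside, world axes, zero at the start; "torque": the same for the moment, N m; "gripper_width": finger opening in mm; "gripper_force": force on a finger pad.
Only numpy, scipy, OpenCV 4.12 (cv2) and the standard library are available. Lean on these libraries where they do the work, as an engineer would, in place of code of your own. Each camera call takes 0.05 s, during which the arm holds its last target. There are 200 camera calls.

## Working session

There is one attempt and no reset: what is moved stays moved. The work goes in short steps, Python scripts to look and compute and a shell command to move; the robot and the scene stay as the last step left them, time stands still between calls to the robot, and variables do not carry over. Pictures are saved under pics/ and viewed, at most 10 in all, crops included, and the job is handed in when it is done.

```bash
mkdir -p pics; python3 - <<'E'
from workcell import env, grab_frame, camera_model, models
import cv2,numpy as np
for n in("side","top"):
    cv2.imwrite(f"pics/{n}0.png",grab_frame(n))
    for k in("plunger_top","pin_tip","tank","bottle_mid","jar_mid","slidebox_mid"):
        print(n,k,[(np.round(d["point"]).tolist(),round(d["p"],2)) for d in models.search_frame(k,n)])
s=env.state();print(s["time_s"],s["ee_pos"],s["ee_rot"],s["gripper_width"])
a,b=cv2.imread("pics/side0.png"),cv2.imread("pics/top0.png")
E
```

```text
side plunger_top [([553.0, 159.0, 138.0], 0.95)]
side pin_tip []
side tank [([521.0, 161.0, 62.0], 0.68)]
side bottle_mid [([553.0, 160.0, 140.0], 0.75), ([646.0, 265.0, 75.0], 0.68), ([389.0, 212.0, 42.0], 0.57), ([388.0, 10.0, 31.0], 0.27)]
side jar_mid [([392.0, 209.0, 41.0], 0.93), ([434.0, 322.0, 37.0], 0.9), ([362.0, 311.0, 48.0], 0.74), ([299.0, 199.0, 33.0], 0.6)]
side slidebox_mid [([387.0, 8.0, 34.0], 0.93)]
top plunger_top [([551.0, 151.0, 138.0], 0.77)]
top pin_tip [([382.0, -5.0, 33.0], 0.42)]
top tank [([514.0, 116.0, 61.0], 0.93)]
top bottle_mid [([639.0, 232.0, 91.0], 0.67)]
top jar_mid [([360.0, 285.0, 63.0], 0.84), ([438.0, 307.0, 41.0], 0.7), ([305.0, 184.0, 43.0], 0.69), ([390.0, 189.0, 64.0], 0.66)]
top slidebox_mid [([380.0, -5.0, 32.0], 0.88)]
0.7 [163.77662682 551.18834726 225.00368083] [ 1.79992882e+02 -6.55402411e-04  1.63450909e+02] 91.26430597141434
```

View pics/side0.png

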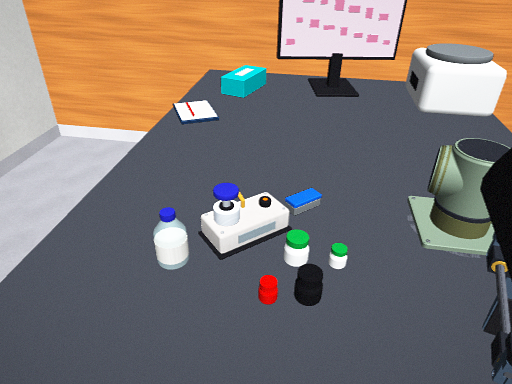

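View pics/top0.png

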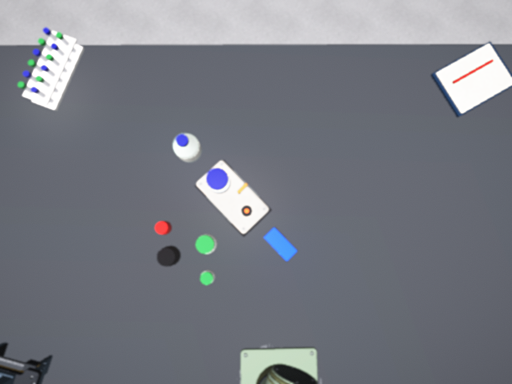

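Side view: the plunger cap is at (226,190), the pin in its black collar at (265,201), the bottle at (171,240) and the larger green jar at (297,248). The small green jar (339,256), red jar (268,289), black jar (309,285) and blue slide box (303,200) are also there.
In the top view the cap is at (217,179), the pin at (247,211) and the bottle cap at (183,140). The blue things that could be mistaken for the plunger are the bottle cap and the slide box lid. The plunger is the cap on the white tank.

```bash
cat > h.py <<'E'
import cv2,numpy as np
from workcell import env, grab_frame, camera_model, models
def ray(n,uv,z):
    c=camera_model(n);K,R,t=map(np.array,(c["K"],c["R"],c["t"]))
    d=R.T@np.linalg.solve(K,[*uv,1.]);o=-R.T@t
    return o+d*(z-o[2])/d[2]
def blobs(img,lo,hi,x0,y0,x1,y1,amin=6):
    m=cv2.inRange(cv2.cvtColor(img,cv2.COLOR_BGR2HSV),np.array(lo),np.array(hi));k=np.zeros_like(m);k[y0:y1,x0:x1]=m[y0:y1,x0:x1]
    n,_,s,c=cv2.connectedComponentsWithStats(k)
    return [(c[i].round(1).tolist(),s[i].tolist()) for i in range(1,n) if s[i][4]>=amin]
E
python3 - <<'E'
from h import *
T,S=cv2.imread("pics/top0.png"),cv2.imread("pics/side0.png")
for n,i,w in(("top",T,(195,160,275,240)),("side",S,(205,175,285,225))):
    print(n,"blue",[(b,ray(n,b[0],140).round(1)) for b in blobs(i,(110,120,60),(130,255,255),*w)])
    print(n,"orange",[(b,ray(n,b[0],76).round(1)) for b in blobs(i,(5,150,120),(25,255,255),*w,3)])
a=cv2.resize(T[120:270,150:310],None,fx=2.4,fy=2.4,interpolation=2);b=cv2.resize(S[170:320,145:305],None,fx=2.4,fy=2.4,interpolation=2)
cv2.imwrite("pics/crop.png",np.hstack([a,b]))
E
```

```text
top blue [(([216.6, 178.3], [207, 169, 20, 20, 327]), array([549.8, 152.5, 140. ])), (([268.0, 232.6], [263, 227, 12, 13, 16]), array([414.6,  28.4, 140. ]))]
top orange [(([246.1, 210.2], [244, 208, 5, 6, 23]), array([473.4,  81.4,  76. ]))]
side blue [(([225.4, 191.2], [213, 183, 26, 18, 392]), array([549.4, 161.1, 140. ]))]
side orange [(([241.4, 200.1], [238, 193, 7, 15, 54]), array([527.7,  96.1,  76. ])), (([264.9, 198.7], [263, 197, 5, 4, 14]), array([474. ,  80.1,  76. ]))]
```

View pics/crop.png

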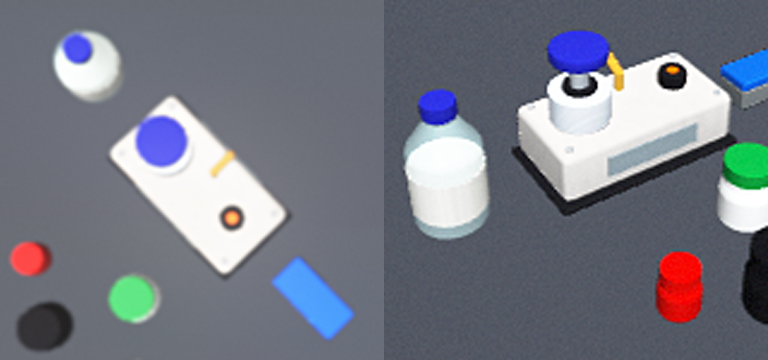

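The cap is at about (550,154). Its distance to the pin measures 104 mm against the given 105 mm, so the fit is good. Moving above it with the fingers shut.

```bash
python3 -m crank '1 -40 -22 0 0 0 0;1 -48 -27 0 0 0 0;1 -48 -27 0 0 0 0;1 -48 -27 0 0 0 0;1 -48 -27 0 0 0 0;1 -48 -27 0 0 0 0;1 -48 -27 0 0 0 0;1 -48 -27 0 0 0 0;1 -48 -27 0 0 0 0;1 -30 -17 0 0 0 0' 10; python3 -m crank '1 0 0 0 0 0 0;1 0 0 0 0 0 0'
python3 - <<'E'
from h import *
from scipy.spatial.transform import Rotation as Ro
s=env.state();R=Ro.from_euler("xyz",s["ee_rot"],degrees=True).as_matrix()
print(s["ee_pos"],s["ee_rot"],s["force"],R.T@(np.array([550,154,175])-s["ee_pos"]))
E
```

```text
time_s: 1.95
ee_pos: [527.9, 175.5, 225.0]
ee_rot: [180.0, 0.0, 163.3]
force: [-0.5, 0.8, 0.5]
gripper_width: 0.0
gripper_force: 0.0
time_s: 2.2
ee_pos: [525.8, 177.8, 224.8]
ee_rot: [180.0, -0.1, 163.4]
force: [0.7, -0.2, -0.5]
gripper_width: 0.7
gripper_force: 0.0
[525.77276916 177.84360892 224.82948233] [ 1.79987167e+02 -5.12442984e-02  1.63449193e+02] [ 0.71563564 -0.22652198 -0.45694835] [-30.0602117  -15.96536117  49.79904241]
```

```bash
python3 -m crank '1 -15 -8 10 0 0 0;1 -15 -8 20 0 0 0;1 0 0 20 0 0 0;1 0 0 0 0 0 0'
python3 - <<'E'
from h import *
a=grab_frame("side");b=grab_frame("top")
a=cv2.resize(a[100:240,145:305],None,fx=2.4,fy=2.4);b=cv2.resize(b[120:260,150:310],None,fx=2.4,fy=2.4)
cv2.imwrite("pics/close.png",np.hstack([b,a]))
print([d["point"] for d in models.search_frame("plunger_top","side")])
E
```

```text
time_s: 2.7
ee_pos: [549.4, 153.3, 173.0]
ee_rot: [-179.9, -0.2, 163.5]
force: [-0.4, -0.2, 0.8]
gripper_width: 0.7
gripper_force: 0.0
[]
```

View pics/close.png

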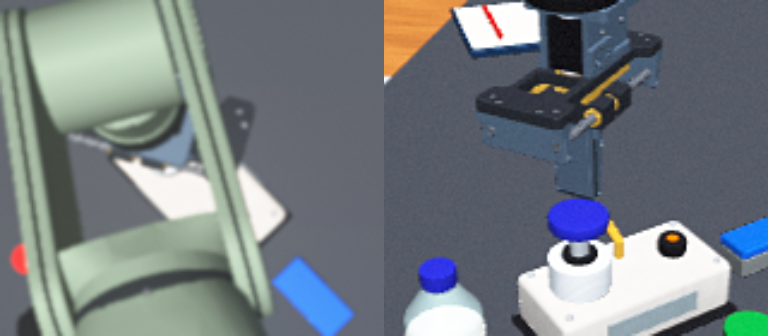

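The fingertips sit squarely over the blue cap (crop: tips at (578,193), cap at (578,215)), and the pin at (672,240) is well clear. First stroke, gently.

```bash
python3 -m crank '1 0 0 15 0 0 0;1 0 0 8 0 0 0;1 0 0 8 0 0 0;1 0 0 8 0 0 0;1 0 0 7 0 0 0;1 0 0 0 0 0 0;1 0 0 0 0 0 0'
```

```text
time_s: 3.72
ee_pos: [550.1, 153.6, 130.1]
ee_rot: [180.0, -0.0, 163.5]
force: [-4.2, -1.2, 9.5]
gripper_width: 0.4
gripper_force: 4.7
```

```bash
python3 -m crank '1 0 0 3 0 0 0;1 0 0 0 0 0 0'; python3 -m crank '1 0 0 -12 0 0 0;1 0 0 -12 0 0 0;1 0 0 -12 0 0 0;1 0 0 0 0 0 0;1 0 0 0 0 0 0;1 0 0 0 0 0 0'
```

```text
time_s: 3.98
ee_pos: [550.1, 153.6, 127.3]
ee_rot: [180.0, -0.0, 163.5]
force: [-3.7, -1.1, 10.9]
gripper_width: 0.5
gripper_force: 5.5
time_s: 4.72
ee_pos: [550.2, 153.5, 161.3]
ee_rot: [-180.0, -0.1, 163.5]
force: [-0.1, -1.0, -1.0]
gripper_width: 0.9
gripper_force: 0.0
```

```bash
python3 - <<'E'
from h import *
a=grab_frame("side")
print("orange",blobs(a,(5,150,120),(25,255,255),250,175,285,225,3),"green",blobs(a,(40,100,60),(85,255,255),250,175,285,225,2),"blue",blobs(a,(110,120,60),(130,255,255),205,170,245,225))
E
```

```text
orange [([264.9, 198.7], [263, 197, 5, 4, 14])] green [] blue [([225.2, 192.3], [213, 184, 26, 17, 339])]
```

```bash
cat > look.py <<'E'
from h import *
a=grab_frame("side")
print("orange",blobs(a,(5,150,120),(25,255,255),250,165,285,225,3),"green",blobs(a,(40,100,60),(85,255,255),250,165,285,225,2),"blue",blobs(a,(110,120,60),(130,255,255),205,170,245,225))
E
python3 -m crank '1 0 0 12 0 0 0;1 0 0 8 0 0 0;1 0 0 8 0 0 0;1 0 0 8 0 0 0;1 0 0 0 0 0 0;1 0 0 -12 0 0 0;1 0 0 -12 0 0 0;1 0 0 -12 0 0 0;1 0 0 0 0 0 0;1 0 0 0 0 0 0'; python3 look.py
python3 -m crank '1 0 0 12 0 0 0;1 0 0 8 0 0 0;1 0 0 8 0 0 0;1 0 0 8 0 0 0;1 0 0 0 0 0 0;1 0 0 -12 0 0 0;1 0 0 -12 0 0 0;1 0 0 -12 0 0 0;1 0 0 0 0 0 0;1 0 0 0 0 0 0'; python3 look.py
```

```text
time_s: 6.02
ee_pos: [550.0, 153.4, 161.3]
ee_rot: [-180.0, -0.1, 163.5]
force: [0.4, -0.4, 0.0]
gripper_width: 0.8
gripper_force: 0.0
orange [([264.9, 198.7], [263, 197, 5, 4, 14])] green [] blue [([225.2, 192.2], [213, 184, 26, 17, 340])]
time_s: 7.32
ee_pos: [550.1, 153.5, 161.4]
ee_rot: [-180.0, -0.1, 163.5]
force: [0.2, 0.0, -0.3]
gripper_width: 0.6
gripper_force: 0.0
orange [([264.9, 196.4], [263, 193, 5, 8, 36])] green [] blue [([225.1, 192.2], [213, 184, 26, 17, 339])]
```

The pin made its first jump on the third stroke.

```bash
python3 -m crank '1 0 0 12 0 0 0;1 0 0 8 0 0 0;1 0 0 8 0 0 0;1 0 0 8 0 0 0;1 0 0 0 0 0 0;1 0 0 -12 0 0 0;1 0 0 -12 0 0 0;1 0 0 -12 0 0 0;1 0 0 0 0 0 0;1 0 0 0 0 0 0'; python3 look.py
```

```text
time_s: 8.62
ee_pos: [550.0, 153.5, 161.1]
ee_rot: [-180.0, -0.1, 163.5]
force: [0.2, -0.3, -0.0]
gripper_width: 0.6
gripper_force: 0.0
orange [([264.9, 194.0], [263, 190, 5, 9, 42])] green [([264.9, 199.1], [262, 198, 6, 3, 10])] blue [([225.2, 192.3], [213, 185, 26, 16, 338])]
```

```bash
python3 - <<'E'
from h import *
c=camera_model("side");K,R,t=map(np.array,(c["K"],c["R"],c["t"]))
for z in(76,90,97.5):
    p=K@(R@np.array([473.5,81,z])+t);print(z,p[:2]/p[2])
a=grab_frame("side");cv2.imwrite("pics/pin.png",cv2.resize(a[170:230,200:300],None,fx=7,fy=7,interpolation=2))
E
```

```text
76 [265.05786639 198.93682912]
90 [265.23456537 194.01733481]
97.5 [265.33046548 191.34737036]
```

View pics/pin.png

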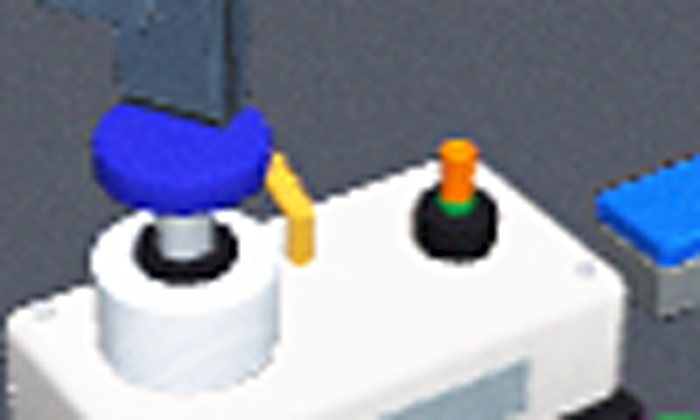

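The green band shows at the pin's foot (crop (457,208)), and the tip has risen about 7 px of the expected 7.6 px. One more stroke will show whether it rises further.

```bash
python3 -m crank '1 0 0 12 0 0 0;1 0 0 8 0 0 0;1 0 0 8 0 0 0;1 0 0 8 0 0 0;1 0 0 0 0 0 0;1 0 0 -12 0 0 0;1 0 0 -12 0 0 0;1 0 0 -12 0 0 0;1 0 0 0 0 0 0;1 0 0 0 0 0 0'; python3 look.py;  python3 -m crank '1 0 0 -20 0 0 0;1 0 0 -40 0 0 0;1 0 0 -30 0 0 0;1 0 0 0 0 0 0;1 0 0 0 0 0 0;1 0 0 0 0 0 0'; python3 look.py
python3 - <<'E'
from h import *
a=grab_frame("side");cv2.imwrite("pics/end.png",cv2.resize(a[90:310,140:350],None,fx=2.6,fy=2.6,interpolation=2))
E
```

```text
time_s: 9.98
ee_pos: [550.0, 153.4, 161.0]
ee_rot: [-180.0, -0.1, 163.4]
force: [0.1, -0.1, 0.7]
gripper_width: 0.5
gripper_force: 0.0
orange [([265.0, 193.8], [263, 190, 5, 9, 42])] green [([264.9, 199.1], [262, 198, 6, 3, 10])] blue [([225.2, 192.3], [213, 185, 26, 16, 336])]
time_s: 10.78
ee_pos: [549.7, 153.4, 250.1]
ee_rot: [-179.9, -0.2, 163.5]
force: [-0.4, 0.2, 0.7]
gripper_width: 0.6
gripper_force: 0.0
orange [([265.0, 193.8], [263, 190, 5, 9, 42])] green [([264.9, 199.1], [262, 198, 6, 3, 10])] blue [([225.4, 191.2], [213, 183, 26, 18, 391])]
```

View pics/end.png

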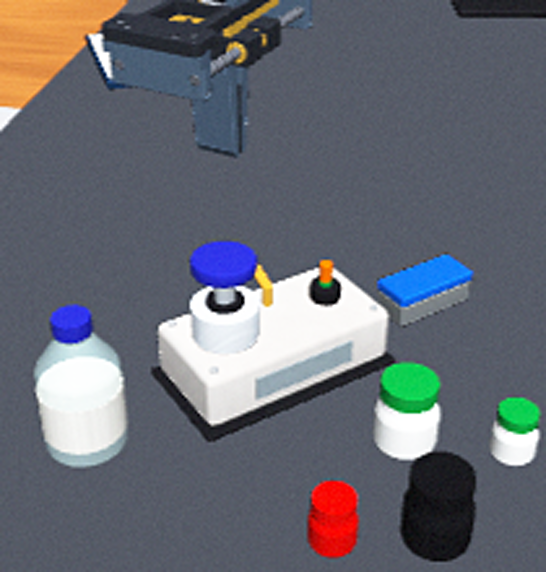

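The pin did not rise further, so it is fully out with its green band showing at (325,283). The plunger is back up, the hand is clear and the bystanders are where they were, so I am handing in.

```bash
python3 -c "
from workcell import env
print(env.job_done())"
```

```text
the job is handed in; nothing more can be done
None
```

I handed the job in after five deep strokes: the pin looks fully out with its green band showing, the plunger is up, the hand is clear and the bottle, jar and slide box look unmoved; no verdict came back.

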